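Wind down the print press in the art studio

ROBOT

A 6-joint arm with a two-finger parallel gripper is mounted at the origin on the work surface. World frame = base frame: x ahead of the robot, y to its left, z up, the work surface at z = 0. Lengths are in m, angles in rad, forces in N, time in s.
With the tool pointing down it reaches from about 0.4 to 0.825 m from the base axis. Payload 7 kg.
Tool frame: the origin (TCP) lies at the very end of the fingers, on their centre line; the grasp point (between the pads) lies 19 mm behind it; z points along the fingers, y is the line along which they close (so a half turn about z gives the same grasp; the last joint's range is limited). The gripper opens to 88 mm and grips with 3 to 60 N. Pads are 19 mm wide; open, the fingers measure 130 mm over their backs; the gripper's body (78 mm by 193 mm) begins 47 mm behind the grasp point.
Start: joints at [-0.921, 0.359, 0.012, 0, -1.224, -0.288], TCP at [0.239, -0.631, 0.227] pointing down, gripper open.
Joint ranges: [-3.07, 3.07], [-1.43, 2.12], [-1.02, 1.25], [-3.03, 1.67], [-3.05, -0], [-3.03, 3.03]. Speed limits (rad/s): [2.39, 2.39, 3.01, 3.14, 3.14, 3.14].

INTERFACE

Orientations are given as [roll, pitch, yaw] about the fixed x, y, z axes, in that order (R = Rz(yaw) Ry(pitch) Rx(roll)).
In Python, from station import arm gives the robot as it stands. The module is installed in compiled form; this text tells all that it offers.
- The arm moves only by the shell command python3 -m crank 'ROWS' [FORCE]. ROWS is JSON, a list of rows, each an object of numbers: "dx", "dy", "dz": the shift along the world's x, y, z in m; "twist": the turn about the world's z in degrees; "grip": the opening, from -1 (shut) to 1 (fully open). A call has exactly 5 rows; each row is the pose to reach, as a shift and turn from the pose commanded when the call began; what a row does not reach only later rows make up. A row lasts 1/12 s, in which the tool goes at most 41.7 mm and 7.16 degrees, less where a joint would pass 70% of its speed; a pose out of reach is approached as far as the arm can. A call with a gripper value outside its range is refused whole. The fingers move at their own pace and stop on an object; FORCE is the grip in N (left out, the last holds). Time passes only in rows, so rows that repeat a pose let the fingers close, or fill a call up. It gives the time, the measured TCP pose, the force, the opening and the grip force at its end, in the units of the state.
- arm.get_state(): the state, without advancing time (a new reading comes with each control period).
- arm.grab_frame(name): name is "scene" or "side" or "wrist"; returns the picture (420x560x3 uint8, red, green, blue); there is no depth.
- arm.get_calibration(name): a dict with "fx", "fy", "cx", "cy" (pixels), "cam_to_world" (4x4, takes a point from camera to world coordinates); the wrist camera has in their place "tool_from_camera" (4x4, takes a point from camera to tool coordinates, whose origin is the TCP and whose axes are the flange's). Camera axes: x right, y down, z forward; pixel columns grow to the right and rows downward; lengths in m; the calibration is good to about 2 mm. A picture is of the moment at which its call begins: read the wrist's pose just before it. get_calibration takes no time and is no camera call.
- arm.job_done(): hands the job in; it is judged then, once.
The state is a dict: "t": time; "q": joint angles; "qd": joint speeds; "joint_efforts": joint torques, N m; "eef_pos": TCP position; "ee_rot": TCP orientation; "force": force on the tool from outside, world axes, zero at the start; "moment": the same for the moment, N m; "width": finger opening in m; "gripper_force": force on a finger pad.
Only numpy, scipy, OpenCV 4.12 (cv2) and the standard library are available. Lean on these libraries where they do the work, as an engineer would, in place of code of your own. Each camera call takes 0.05 s, during which the arm holds its last target. There are 200 camera calls.

TASK

Fit the loose crank fully home on the square shaft on top of the green print press, and wind it clockwise by its wooden knob until the platen presses firmly on the stack of boards. You will feel the knob go stiff when it bites: stop there, do not over-tighten and crush the stack. Leave the crank on the shaft, let go, and leave the other things on the table alone.

Things in the scene. Friction and masses are not known exactly. Their poses are not given: they have to be found in the camera images.
- hub (a point): Centre of the crank's steel hub, a block 36 x 36 mm, 40 mm tall, with a 15.6 mm square hole right through, parallel to its sides. z up the hole, x along the red arm (flat bar 20 wide, 12 thick, flush with the hub's underside) to the knob, whose axis is 75 mm from the hub's. It lies on the table underside down, knob up. Grip the hub across its y. Whole crank about 0.3 kg.
- socket (a point): Centre of the crank hub's underside (mouth of the square hole), 20 mm below the hub's centre; axes as the hub's.
- knob (a point): Centre, half-way up, of the crank's upright wooden knob: diameter 24 mm, 40 mm tall, from 13 to 53 mm above the hub's underside (this point is 33 mm above it). It spins freely on its pin, so it can be held in one attitude while the crank goes round; its own yaw means nothing.
- shaft_foot (a point): On the axis of the upright square shaft on top of the press, at the top of the round collar where the hub's underside rests when fully home. Above it the shaft is 14 mm square, sides along x and y, 34 mm tall, the top 5 mm tapering to 9.6 mm. It turns with the shaft; its start angle varies, and any of the four ways round will do.
- spindle (a joint): Turn of the shaft, rad; grows clockwise seen from above, lowering the platen 8 mm a turn. Between 1.3 and 2.6 turns are needed, how many differs and must be felt. It always has a rubbing friction of 0.14 N m (2 N at the knob; at rest it hides that much of the load) plus 0.06 N m per rad/s. The screw stays where it is left, or springs back until the friction holds it.
- platen: Dark steel pressing plate, 160 x 180 x 14 mm, origin at the centre of its underside, z up. It slides down onto a stack of boards whose thickness differs (33 to 39 mm) and is not measured. Once it bites, the load on the shaft grows by about 0.8 N m (11 N at the knob) per further rad: 0.3 to 0.7 rad past first touch is a firm press, 1 rad is over-tightened.
- press: The green press, fixed to the table: base 200 x 260 x 30 mm, two steel columns 224 mm apart along its y, head 60 x 260 mm with its top 185 mm above the table. Origin at the centre of the base's underside; the shaft's foot is 199 mm above it.
- tape: Cream roll of masking tape lying flat, diameter 104 mm, 25 mm tall; origin at the centre of its underside. Leave it alone.
- water: Clear water bottle with a blue cap, diameter 64 mm, 200 mm tall; origin under its centre. Leave it alone.
- paint: Blue paint bottle with a white cap, diameter 72 mm, 150 mm tall; origin under its centre. Leave it alone.
- tub: White plastic tub, diameter 96 mm, 70 mm tall; origin under its centre. Leave it alone.
- brush: Blue paint brush lying along its x. Leave it alone.
- roller: Ink roller with a red handle, 160 mm long, lying along its x. Leave it alone.
- charcoal: Black stick of charcoal, 120 x 24 x 22 mm, lying along its x. Leave it alone.
- block: Brown wooden printing block, 90 x 70 x 20 mm. Leave it alone.
Not all that is in view belongs to the job. Several things look just like the part that bears hub: the one meant starts nearest to the robot's base.

How it is judged:
By the outcome, as a careful person would: the job done as asked, in the order asked, and still so for the second after the job is handed in, with the robot touching nothing.
It also fails if it takes over 72 s, if anything falls off the work surface, if the arm or the gripper's body presses on something with over 40 N, if the wrist force passes 120 N, or if a joint passes its speed limit or range.

## Working session

There is one attempt and no reset: what is moved stays moved. The work goes in short steps, Python scripts to look and compute and a shell command to move; the robot and the scene stay as the last step left them, time stands still between calls to the robot, and variables do not carry over. Pictures are saved under pics/ and viewed, at most 10 in all, crops included, and the job is handed in when it is done.

```bash
mkdir -p pics
cat > h.py <<'E'
import numpy as np,cv2
from station import arm
from scipy.spatial.transform import Rotation as R
def ray(name,u,v,st=None):
    c=arm.get_calibration(name)
    if name=='wrist':
        T=np.eye(4);T[:3,:3]=R.from_euler('xyz',st['ee_rot']).as_matrix();T[:3,3]=st['eef_pos']
        M=T@np.array(c['tool_from_camera'])
    else: M=np.array(c['cam_to_world'])
    d=M[:3,:3]@np.array([(u-c['cx'])/c['fx'],(v-c['cy'])/c['fy'],1.])
    return M[:3,3],d
def onz(name,u,v,z,st=None):
    o,d=ray(name,u,v,st); return o+d*(z-o[2])/d[2]
def grab(name,f=None):
    st=arm.get_state(); im=np.array(arm.grab_frame(name))
    if f: cv2.imwrite('pics/'+f,im[...,::-1])
    return im,st
E
python3 - <<'E'
from h import *
a,_=grab('scene');b,st=grab('side')
cv2.imwrite('pics/a.png',a[...,::-1]);cv2.imwrite('pics/b.png',b[...,::-1])
w,st=grab('wrist','w0.png');print(st)
for n in('scene','side','wrist'):print(n,arm.get_calibration(n))
E
```

```text
{'t': 0.1, 'q': array([-9.20900926e-01,  3.59308735e-01,  1.11706417e-02, -2.77761806e-04,
       -1.22411984e+00, -2.88112456e-01]), 'qd': array([-0.00157457, -0.00030106,  0.00197194,  0.00150915, -0.00210898,
       -0.00028729]), 'joint_efforts': array([-1.51843884e-03, -5.84162557e+01,  2.93753690e+01,  7.01556444e+00,
        1.01882775e-02, -4.59843875e-05]), 'eef_pos': array([ 0.23873208, -0.63091242,  0.22573493]), 'ee_rot': array([ 3.14011709e+00, -1.64972255e-04, -2.77990415e+00]), 'force': array([0.03898685, 0.65341739, 1.47507251]), 'moment': array([-0.01902115,  0.03676143,  0.02391957]), 'gripper_force': 0.0, 'width': 0.08795340090638847}
scene {'fx': 459.71692019618087, 'fy': 459.71692019618087, 'cx': 287.5226742482647, 'cy': 207.28872624024487, 'cam_to_world': array([[ 0.67869381,  0.3902213 , -0.62217526,  1.30836481],
       [ 0.73438954, -0.36848081,  0.56999465, -0.88657491],
       [-0.00683559, -0.84377084, -0.53666009,  0.78211249],
       [ 0.        ,  0.        ,  0.        ,  1.        ]])}
side {'fx': 538.3783248146682, 'fy': 538.3783248146682, 'cx': 280.73643458156255, 'cy': 207.63005849645867, 'cam_to_world': array([[-0.99695846, -0.02627221,  0.07337302,  0.44307055],
       [-0.07576522,  0.54731895, -0.83348761,  1.05275176],
       [-0.01826089, -0.83651165, -0.54764478,  0.96277076],
       [ 0.        ,  0.        ,  0.        ,  1.        ]])}
wrist {'fx': 363.99625095929184, 'fy': 363.99625095929184, 'cx': 283.06803322196333, 'cy': 211.15306409641823, 'tool_from_camera': array([[-3.16347544e-04, -9.63089600e-01, -2.69180835e-01,
         7.25493297e-02],
       [ 9.99999948e-01, -3.22141768e-04, -2.26470122e-05,
        -8.88938219e-04],
       [-6.49032881e-05, -2.69180828e-01,  9.63089652e-01,
        -1.57194827e-01],
       [ 0.00000000e+00,  0.00000000e+00,  0.00000000e+00,
         1.00000000e+00]])}
```

View pics/a.png

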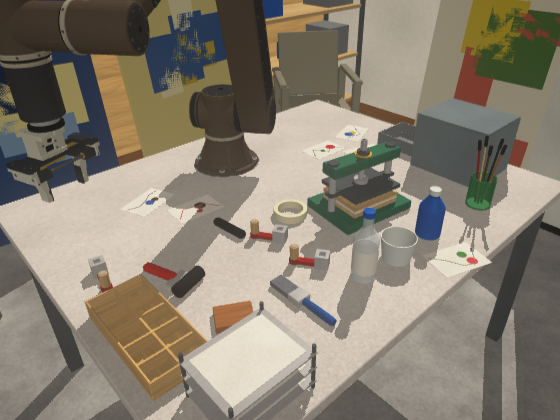

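View pics/b.png

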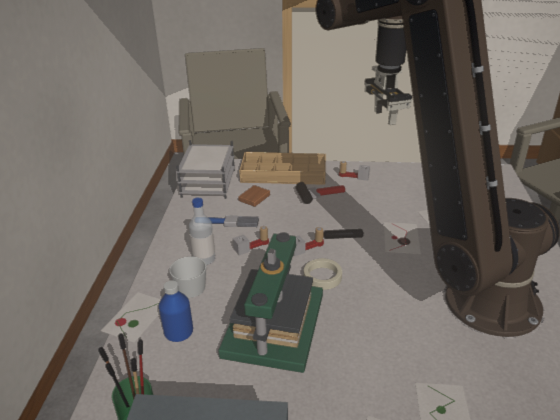

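Three look-alike cranks are visible: in the scene view their hubs are at (281,233), (322,257) and (97,265), with knobs at (255,228), (294,252) and (105,280). The press shaft is at (364,147) in scene and (271,257) in side.

Run:
```python
from h import *
for u,v,ku,kv in[(281,231,255,222),(322,255,294,247),(97,262,104,273)]:
    p=onz('scene',u,v,.035);k=onz('scene',ku,kv,.05);print(p.round(3),k.round(3),np.hypot(*p[:2]))
# hub tops in side
for u,v in[(300,240),(242,241),(364,169)]: p=onz('side',u,v,.035);print('side',p.round(3),np.hypot(*p[:2]))
print('shaft',onz('scene',364,147,.22).round(3),onz('side',271,257,.22).round(3))
print('tape',onz('scene',290,210,.025))
a=cv2.imread('pics/a.png');b=cv2.imread('pics/b.png');c=np.hstack([cv2.resize(a[120:280,220:420],(400,320),interpolation=2),cv2.resize(b[210:370,200:400],(400,320),interpolation=2)])
cv2.imwrite('pics/c.png',c)
```

```text
[ 0.521 -0.19   0.035] [ 0.453 -0.228  0.05 ] 0.554271784206087
[ 0.674 -0.185  0.035] [ 0.613 -0.228  0.05 ] 0.6985132557892221
[ 0.299 -0.625  0.035] [ 0.372 -0.636  0.05 ] 0.6930633608101734
side [ 0.499 -0.192  0.035] 0.5348175905727707
side [ 0.666 -0.179  0.035] 0.689225548606727
side [ 0.294 -0.62   0.035] 0.6864342186991399
shaft [0.571 0.088 0.22 ] [0.549 0.122 0.22 ]
tape [ 0.44706102 -0.08738279  0.025     ]
```

View pics/c.png

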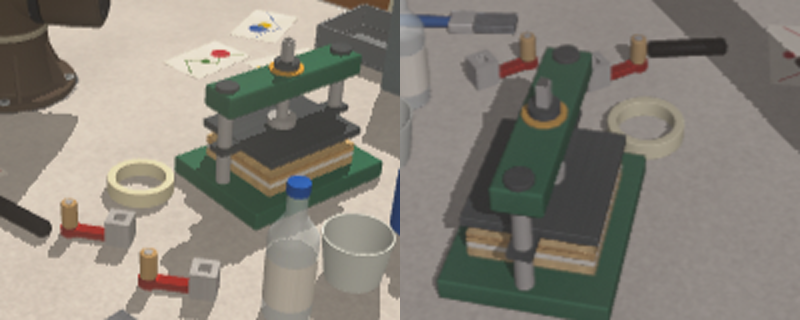

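The crop confirms it. The nearest crank has its hub at about (0.52,-0.19) and yaw about -150°, and the shaft is near (0.56,0.10). I'll go above the crank for a close look.

```bash
python3 -m crank '[{"dx":0.022,"dy":0.034},{"dx":0.044,"dy":0.068},{"dx":0.066,"dy":0.102},{"dx":0.088,"dy":0.136,"twist":4},{"dx":0.11,"dy":0.17,"twist":9}]'
python3 -m crank '[{"dx":0.022,"dy":0.034},{"dx":0.044,"dy":0.068},{"dx":0.066,"dy":0.102},{"dx":0.088,"dy":0.136},{"dx":0.11,"dy":0.17}]'
python3 -m crank '[{"dx":0.022,"dy":0.034,"dz":-0.01},{"dx":0.044,"dy":0.068,"dz":-0.02},{"dx":0.055,"dy":0.09,"dz":-0.03},{"dx":0.055,"dy":0.09,"dz":-0.04},{"dx":0.055,"dy":0.09,"dz":-0.04}]'
python3 - <<'E'
from h import *
w,st=grab('wrist','w1.png');print(st['eef_pos'],st['ee_rot'])
E
```

```text
[ 0.23879226 -0.63095421  0.22584581] [ 3.14034806e+00 -1.06882694e-04 -2.77980780e+00]invalid input at $[0]: expected keys dx, dy, dz, twist, grip
invalid input at $[0]: expected keys dx, dy, dz, twist, grip
invalid input at $[0]: expected keys dx, dy, dz, twist, grip
```

View pics/w1.png

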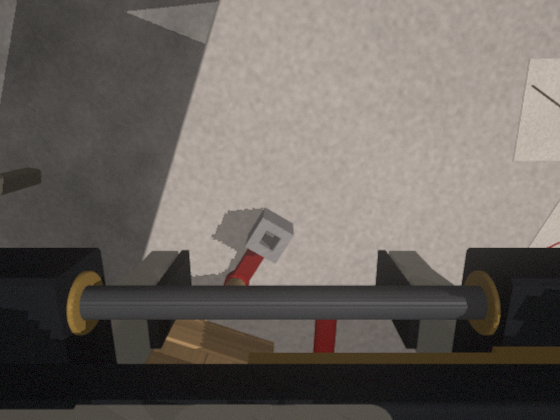

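All five keys are required in every row, so the arm hasn't moved. That picture is still the start view, showing the far crank at (270,238). The gripper hides rows below 250, so I'll stop with the hub ahead of the tool.

```bash
python3 -m crank '[{"dx":0.022,"dy":0.034,"dz":0,"twist":0,"grip":1},{"dx":0.044,"dy":0.068,"dz":0,"twist":0,"grip":1},{"dx":0.066,"dy":0.102,"dz":0,"twist":3,"grip":1},{"dx":0.088,"dy":0.136,"dz":0,"twist":6,"grip":1},{"dx":0.11,"dy":0.17,"dz":0,"twist":9,"grip":1}]'
python3 -m crank '[{"dx":0.022,"dy":0.034,"dz":0,"twist":0,"grip":1},{"dx":0.044,"dy":0.068,"dz":0,"twist":0,"grip":1},{"dx":0.066,"dy":0.102,"dz":0,"twist":0,"grip":1},{"dx":0.088,"dy":0.136,"dz":0,"twist":0,"grip":1},{"dx":0.11,"dy":0.17,"dz":0,"twist":0,"grip":1}]'
python3 -m crank '[{"dx":0.022,"dy":0.034,"dz":-0.01,"twist":0,"grip":1},{"dx":0.044,"dy":0.068,"dz":-0.02,"twist":0,"grip":1},{"dx":0.066,"dy":0.1,"dz":-0.03,"twist":0,"grip":1},{"dx":0.09,"dy":0.115,"dz":-0.04,"twist":0,"grip":1},{"dx":0.09,"dy":0.115,"dz":-0.04,"twist":0,"grip":1}]'
python3 - <<'E'
from h import *
w,st=grab('wrist','w2.png');print(st['eef_pos'],st['ee_rot'])
E
```

```text
t: 0.62
eef_pos: [0.3494, -0.4597, 0.2264]
ee_rot: [3.141, 0.0, -2.621]
force: [1.0, -0.3, 0.1]
width: 0.0877
gripper_force: 0.0
t: 1.03
eef_pos: [0.4595, -0.2894, 0.2268]
ee_rot: [-3.141, 0.0, -2.623]
force: [0.7, -0.8, 0.0]
width: 0.0874
gripper_force: 0.0
t: 1.45
eef_pos: [0.5514, -0.1729, 0.1843]
ee_rot: [3.14, -0.001, -2.619]
force: [0.1, -0.7, 0.6]
width: 0.0873
gripper_force: 0.0
[ 0.5514296  -0.1729353   0.18429584] [ 3.14046505e+00 -1.36565261e-03 -2.61898296e+00]
```

View pics/w2.png

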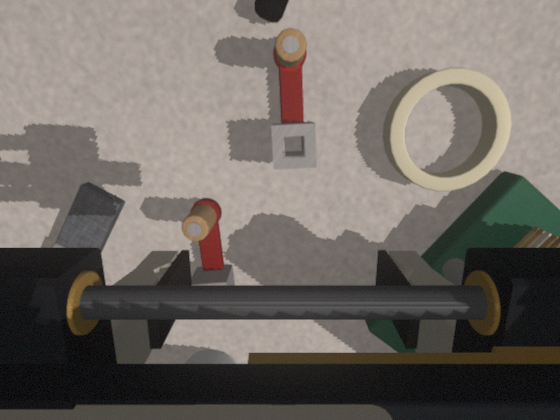

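The target hub's hole is centred at (294,145) with its top face spanning about (272..317,123..169). The knob top is at (291,44), and the tape is at right.

Run:
```python
from h import *
im=cv2.imread('pics/w2.png')
st=dict(eef_pos=[0.5514296,-0.1729353,0.18429584],ee_rot=[3.14046505,-1.36565261e-03,-2.61898296])
hsv=cv2.cvtColor(im,cv2.COLOR_BGR2HSV)
roi=im[115:178,262:328]; m=((hsv[115:178,262:328,1]<22)&(hsv[115:178,262:328,2]>125)).astype(np.uint8)
c=max(cv2.findContours(m,0,2)[0],key=cv2.contourArea); r=cv2.minAreaRect(c);print(r[0][0]+262,r[0][1]+115,r[1],r[2])
for n,p in(('rect',(r[0][0]+262,r[0][1]+115)),('eye',(294,145.5))):
    h=onz('wrist',*p,.04,st);k=onz('wrist',291,44,.053,st);d=k-h
    print(n,h.round(4),k.round(4),np.hypot(*d[:2]).round(4),'yaw',np.degrees(np.arctan2(d[1],d[0])).round(2),'move',(h-st['eef_pos']).round(4))
# hub edge dirs
q=cv2.boxPoints(r)+[262,115];w=np.array([onz('wrist',*p,.04,st) for p in q]);e=np.diff(w,axis=0);print(q.round(0).tolist(),np.linalg.norm(e,axis=1),np.degrees(np.arctan2(e[:,1],e[:,0])))
t=onz('wrist',450,130,.025,st);print('tape',t)
```

```text
293.660852432251 146.2169589996338 (44.444480895996094, 44.74410629272461) 87.1375961303711
rect [ 0.5095 -0.1879  0.04  ] [ 0.4459 -0.2278  0.053 ] 0.0751 yaw -147.85 move [-0.042  -0.015  -0.1443]
eye [ 0.5088 -0.1879  0.04  ] [ 0.4459 -0.2278  0.053 ] 0.0745 yaw -147.63 move [-0.0426 -0.015  -0.1443]
[[270.0, 125.0], [315.0, 123.0], [317.0, 167.0], [272.0, 170.0]] [0.03606553 0.0360212  0.0372496 ] [122.70904563  34.20578084 -57.20806249]
tape [ 0.4323712  -0.07843484  0.025     ]
```

```bash
python3 -m crank '[{"dx":-0.02,"dy":-0.007,"dz":-0.01,"twist":2.3,"grip":0.4},{"dx":-0.042,"dy":-0.015,"dz":-0.04,"twist":2.3,"grip":0.4},{"dx":-0.042,"dy":-0.015,"dz":-0.08,"twist":2.3,"grip":0.4},{"dx":-0.042,"dy":-0.015,"dz":-0.11,"twist":2.3,"grip":0.4},{"dx":-0.042,"dy":-0.015,"dz":-0.115,"twist":2.3,"grip":0.4}]'
python3 - <<'E'
from h import *
w,st=grab('wrist','w3.png');print(st['eef_pos'],st['ee_rot'],st['width'])
E
```

```text
t: 1.92
eef_pos: [0.5027, -0.1916, 0.0674]
ee_rot: [3.137, -0.005, -2.585]
force: [-1.1, -0.8, -0.2]
width: 0.0632
gripper_force: 0.0
[ 0.50270891 -0.19161818  0.06736835] [ 3.13690775 -0.00547496 -2.58476259] 0.06317047647954174
```

```bash
python3 -m crank '[{"dx":0,"dy":0,"dz":-0.01,"twist":0,"grip":0.4},{"dx":0,"dy":0,"dz":-0.02,"twist":0,"grip":0.4},{"dx":0,"dy":0,"dz":-0.03,"twist":0,"grip":0.4},{"dx":0,"dy":0,"dz":-0.03,"twist":0,"grip":0.4},{"dx":0,"dy":0,"dz":-0.03,"twist":0,"grip":0.4}]'
```

```text
t: 2.38
eef_pos: [0.5069, -0.1913, 0.0415]
ee_rot: [3.141, -0.0, -2.582]
force: [-0.4, 0.3, 0.7]
width: 0.0615
gripper_force: 0.0
```

```bash
python3 -m crank '[{"dx":0.002,"dy":0.003,"dz":-0.015,"twist":0.3,"grip":0.4},{"dx":0.002,"dy":0.003,"dz":-0.03,"twist":0.3,"grip":0.4},{"dx":0.002,"dy":0.003,"dz":-0.034,"twist":0.3,"grip":0.4},{"dx":0.002,"dy":0.003,"dz":-0.034,"twist":0.3,"grip":0.4},{"dx":0.002,"dy":0.003,"dz":-0.034,"twist":0.3,"grip":0}]' 40
python3 -m crank '[{"dx":0,"dy":0,"dz":0,"twist":0,"grip":-0.5},{"dx":0,"dy":0,"dz":0,"twist":0,"grip":-1},{"dx":0,"dy":0,"dz":0,"twist":0,"grip":-1},{"dx":0,"dy":0,"dz":0,"twist":0,"grip":-1},{"dx":0,"dy":0,"dz":0,"twist":0,"grip":-1}]' 40
```

```text
t: 2.8
eef_pos: [0.5092, -0.1884, 0.0081]
ee_rot: [-3.141, 0.0, -2.577]
force: [1.0, -0.5, 0.0]
width: 0.0585
gripper_force: 0.0
t: 3.22
eef_pos: [0.5092, -0.1882, 0.0082]
ee_rot: [-3.141, 0.001, -2.577]
force: [-1.2, 0.9, 5.5]
width: 0.036
gripper_force: 40.0
```

Gripped. Lifting, and working out the shaft position from the two fixed views.

```bash
python3 -m crank '[{"dx":0,"dy":0,"dz":0.03,"twist":0,"grip":-1},{"dx":0,"dy":0,"dz":0.07,"twist":0,"grip":-1},{"dx":0,"dy":0,"dz":0.11,"twist":0,"grip":-1},{"dx":0,"dy":0,"dz":0.15,"twist":0,"grip":-1},{"dx":0,"dy":0,"dz":0.19,"twist":0,"grip":-1}]'
python3 -m crank '[{"dx":0,"dy":0,"dz":0.04,"twist":0,"grip":-1},{"dx":0.01,"dy":0.02,"dz":0.075,"twist":0,"grip":-1},{"dx":0.025,"dy":0.05,"dz":0.1,"twist":0,"grip":-1},{"dx":0.045,"dy":0.085,"dz":0.102,"twist":0,"grip":-1},{"dx":0.065,"dy":0.12,"dz":0.102,"twist":0,"grip":-1}]'
python3 - <<'E'
from h import *
def tri(p,q):
    o1,d1=ray('scene',*p);o2,d2=ray('side',*q);d1/=np.linalg.norm(d1);d2/=np.linalg.norm(d2)
    s=np.linalg.lstsq(np.c_[d1,-d2],o2-o1,rcond=None)[0];return o1+d1*s[0],o2+d2*s[1]
print(tri((364.5,140.5),(271.7,251.5)))
print(onz('scene',364.5,140.5,.233),onz('side',271.7,251.5,.233))
E
```

```text
t: 3.63
eef_pos: [0.508, -0.1882, 0.1992]
ee_rot: [3.141, -0.0, -2.578]
force: [1.7, -0.2, -3.2]
width: 0.0362
gripper_force: 40.0
t: 4.05
eef_pos: [0.5747, -0.0672, 0.3022]
ee_rot: [-3.14, 0.004, -2.579]
force: [1.0, -0.2, -3.5]
width: 0.0358
gripper_force: 40.0
(array([0.55127327, 0.11332594, 0.22594437]), array([0.548161  , 0.11180475, 0.22744614]))
[0.56087784 0.10064106 0.233     ] [0.54736726 0.11891166 0.233     ]
```

```bash
python3 -m crank '[{"dx":0.01,"dy":0.035,"dz":0,"twist":0,"grip":-1},{"dx":0.02,"dy":0.07,"dz":0,"twist":0,"grip":-1},{"dx":0.03,"dy":0.105,"dz":0,"twist":0,"grip":-1},{"dx":0.04,"dy":0.135,"dz":0,"twist":0,"grip":-1},{"dx":0.043,"dy":0.149,"dz":0,"twist":0,"grip":-1}]'
python3 -m crank '[{"dx":0,"dy":0,"dz":0,"twist":0,"grip":-1},{"dx":0,"dy":0,"dz":0,"twist":0,"grip":-1},{"dx":0,"dy":0,"dz":0,"twist":0,"grip":-1},{"dx":0,"dy":0,"dz":0,"twist":0,"grip":-1},{"dx":0,"dy":0,"dz":0,"twist":0,"grip":-1}]'
python3 - <<'E'
from h import *
w,st=grab('wrist','w4.png');print(st['eef_pos'].tolist(),st['ee_rot'].tolist())
np.savez('w4.npz',p=st['eef_pos'],r=st['ee_rot'])
E
```

```text
t: 4.47
eef_pos: [0.6173, 0.0842, 0.2982]
ee_rot: [3.141, -0.001, -2.575]
force: [0.8, -0.9, -3.3]
width: 0.0359
gripper_force: 40.0
t: 4.88
eef_pos: [0.6167, 0.0796, 0.2998]
ee_rot: [-3.142, 0.0, -2.579]
force: [-0.2, -0.2, -3.5]
width: 0.0353
gripper_force: 40.0
[0.6166622837109613, 0.07963050878943255, 0.2997593161350508] [-3.1415678643369107, 0.00015891471396778378, -2.578596188601347]
```

View pics/w4.png

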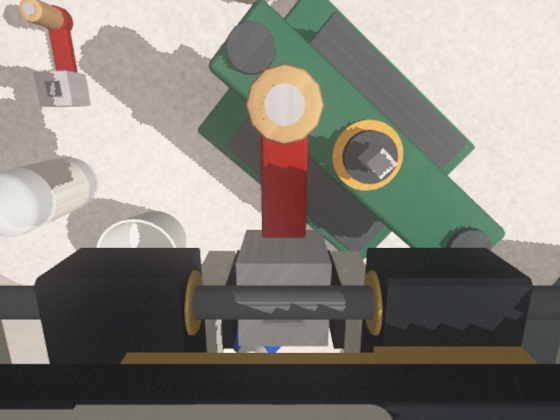

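The held crank sits centred in the picture. The shaft's orange ring is centred near (368,155) and the bright shaft top is near (383,162). I'll zoom in for the angle.

Run:
```python
from h import *
a=cv2.imread('pics/w4.png')[112:198,325:411]
g=cv2.resize(a,(688,688),interpolation=cv2.INTER_CUBIC)[40:640]
cv2.imwrite('pics/d.png',g)
```

```text
(no output)
```

View pics/d.png

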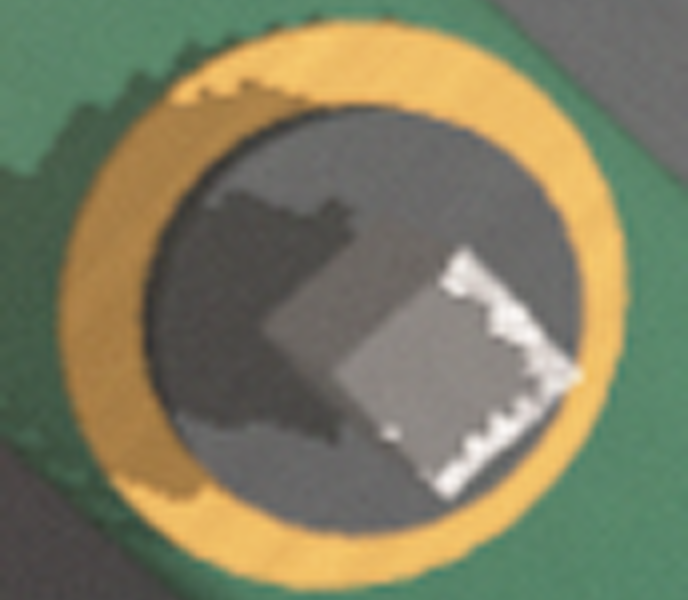

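The shaft's 14 mm section (z=0.228) has crop corners (464,246), (578,375), (445,497) and (335,375). The collar circle (z=0.199) is centred at (365,318) in the crop.

Run:
```python
from h import *
z=np.load('w4.npz');st=dict(eef_pos=z['p'],ee_rot=z['r'])
f=lambda x,y:(325+x/8-.5,112+(y+40)/8-.5)
q=np.array([(464,246),(578,375),(445,497),(335,375)],float)
w=np.array([onz('wrist',*f(*p),.228,st) for p in q]);e=np.roll(w,-1,0)-w
print(w.mean(0),np.linalg.norm(e,axis=1),np.degrees(np.arctan2(e[:,1],e[:,0])))
print('collar',onz('wrist',*f(365,318),.199,st))
# held knob top / hub check
T=R.from_euler('xyz',st['ee_rot']).as_matrix()
k=onz('wrist',285,104,z['p'][2]-.0082+.053,st);print('knob in tool',T.T@(k-z['p']))
print('yaw',np.degrees(z['r'][2]))
```

```text
[0.55019486 0.1099356  0.228     ] [0.01398359 0.01379423 0.01350477 0.01377751] [  76.26185537  -12.88531708 -103.87471235  169.10825096]
collar [0.54977439 0.10909096 0.199     ]
knob in tool [ 0.07427148 -0.00029452 -0.0448118 ]
yaw -147.74267867537722
```

```bash
python3 -c "
from h import *
print(arm.get_state()['q'])"
python3 -m crank '[{"dx":-0.02,"dy":0.01,"dz":0,"twist":7,"grip":-1},{"dx":-0.04,"dy":0.02,"dz":0,"twist":14,"grip":-1},{"dx":-0.06,"dy":0.028,"dz":0,"twist":21,"grip":-1},{"dx":-0.0667,"dy":0.03,"dz":0,"twist":28,"grip":-1},{"dx":-0.0667,"dy":0.03,"dz":0,"twist":35,"grip":-1}]'
python3 -m crank '[{"dx":0,"dy":0,"dz":-0.01,"twist":7,"grip":-1},{"dx":0,"dy":0,"dz":-0.025,"twist":9.8,"grip":-1},{"dx":0,"dy":0,"dz":-0.035,"twist":9.8,"grip":-1},{"dx":0,"dy":0,"dz":-0.045,"twist":9.8,"grip":-1},{"dx":0,"dy":0,"dz":-0.045,"twist":9.8,"grip":-1}]'
python3 -m crank '[{"dx":0,"dy":0,"dz":0,"twist":0,"grip":-1},{"dx":0,"dy":0,"dz":0,"twist":0,"grip":-1},{"dx":0,"dy":0,"dz":0,"twist":0,"grip":-1},{"dx":0,"dy":0,"dz":0,"twist":0,"grip":-1},{"dx":0,"dy":0,"dz":0,"twist":0,"grip":-1}]'
python3 - <<'E'
from h import *
b,st=grab('side');print(st['eef_pos'],np.degrees(st['ee_rot']),st['q'])
a,_=grab('scene');c=np.hstack([cv2.resize(x,(400,400),interpolation=2) for x in(a[90:190,310:410],b[200:300,220:320])]);cv2.imwrite('pics/e.png',c[...,::-1])
E
```

```text
[ 4.42057515e-01  2.35043382e-01  4.35923455e-03 -5.51760862e-06
 -1.33977207e+00 -1.44980848e+00]
t: 5.35
eef_pos: [0.5487, 0.1105, 0.3005]
ee_rot: [-3.141, 0.001, -1.96]
force: [0.4, -0.1, -2.0]
width: 0.0358
gripper_force: 40.0
t: 5.77
eef_pos: [0.5491, 0.11, 0.2523]
ee_rot: [3.139, -0.002, -1.798]
force: [-0.6, -0.3, -3.8]
width: 0.036
gripper_force: 40.0
t: 6.18
eef_pos: [0.5504, 0.1108, 0.255]
ee_rot: [-3.141, 0.0, -1.796]
force: [-0.2, -0.1, -2.6]
width: 0.0356
gripper_force: 40.0
[0.5504283  0.11082361 0.25504625] [-1.79964018e+02  2.77531899e-02 -1.02880667e+02] [ 5.47369266e-01  1.54101726e-01 -1.98732991e-01  9.71664576e-05
 -1.21717375e+00 -7.72213079e-01]
```

Aligned just above the shaft, at yaw -102.9°. Lowering with a force check.

```bash
python3 -m crank '[{"dx":0,"dy":-0.001,"dz":-0.006,"twist":0,"grip":-1},{"dx":0,"dy":-0.001,"dz":-0.013,"twist":0,"grip":-1},{"dx":0,"dy":-0.001,"dz":-0.02,"twist":0,"grip":-1},{"dx":0,"dy":-0.001,"dz":-0.026,"twist":0,"grip":-1},{"dx":0,"dy":-0.001,"dz":-0.03,"twist":0,"grip":-1}]'
```

```text
t: 6.7
eef_pos: [0.5497, 0.1095, 0.2231]
ee_rot: [3.14, -0.001, -1.796]
force: [-0.1, -0.3, -3.3]
width: 0.0358
gripper_force: 40.0
```

It's sliding on freely, 18 mm engaged. On to home.

```bash
python3 -m crank '[{"dx":0,"dy":0,"dz":-0.006,"twist":0,"grip":-1},{"dx":0,"dy":0,"dz":-0.011,"twist":0,"grip":-1},{"dx":0,"dy":0,"dz":-0.015,"twist":0,"grip":-1},{"dx":0,"dy":0,"dz":-0.018,"twist":0,"grip":-1},{"dx":0,"dy":0,"dz":-0.019,"twist":0,"grip":-1}]'
```

```text
t: 7.12
eef_pos: [0.5501, 0.1096, 0.207]
ee_rot: [-3.141, -0.0, -1.795]
force: [-9.9, 1.1, 17.2]
width: 0.0357
gripper_force: 40.0
```

Seated: z matches fully home and the contact force rose to about 20 N. Release, rise, and move over the knob.

```bash
python3 -m crank '[{"dx":0,"dy":0,"dz":0.002,"twist":0,"grip":0.15},{"dx":0,"dy":0,"dz":0.002,"twist":0,"grip":0.15},{"dx":0,"dy":0,"dz":0.002,"twist":0,"grip":0.15},{"dx":0,"dy":0,"dz":0.02,"twist":0,"grip":0.15},{"dx":0,"dy":0,"dz":0.05,"twist":0,"grip":0.15}]'
python3 -m crank '[{"dx":0,"dy":0,"dz":0.03,"twist":0,"grip":0.15},{"dx":0,"dy":0,"dz":0.035,"twist":0,"grip":0.15},{"dx":0,"dy":0.02,"dz":0.04,"twist":0,"grip":0.15},{"dx":0.01,"dy":0.04,"dz":0.06,"twist":0,"grip":0.15},{"dx":0.01,"dy":0.04,"dz":0.06,"twist":0,"grip":0.15}]'
python3 -m crank '[{"dx":0,"dy":0,"dz":0,"twist":0,"grip":0.15},{"dx":0,"dy":0,"dz":0,"twist":0,"grip":0.15},{"dx":0,"dy":0,"dz":0,"twist":0,"grip":0.15},{"dx":0,"dy":0,"dz":0,"twist":0,"grip":0.15},{"dx":0,"dy":0,"dz":0,"twist":0,"grip":0.15}]'
python3 - <<'E'
from h import *
w,st=grab('wrist','w5.png');print(st['eef_pos'].tolist(),st['ee_rot'].tolist())
np.savez('w5.npz',p=st['eef_pos'],r=st['ee_rot'])
E
```

```text
t: 7.53
eef_pos: [0.5486, 0.1091, 0.2529]
ee_rot: [3.137, -0.004, -1.796]
force: [0.1, -0.1, 0.2]
width: 0.0499
gripper_force: 0.0
t: 7.95
eef_pos: [0.5626, 0.1522, 0.3186]
ee_rot: [-3.137, 0.003, -1.794]
force: [0.3, 0.1, 0.7]
width: 0.0505
gripper_force: 0.0
t: 8.37
eef_pos: [0.5599, 0.1491, 0.3152]
ee_rot: [3.141, -0.0, -1.796]
force: [0.4, 0.0, 0.1]
width: 0.0502
gripper_force: 0.0
[0.5599356074538804, 0.14914800468116124, 0.3151526501799319] [3.141113711477866, -0.0004951777381410061, -1.7958957849679247]
```

View pics/w5.png

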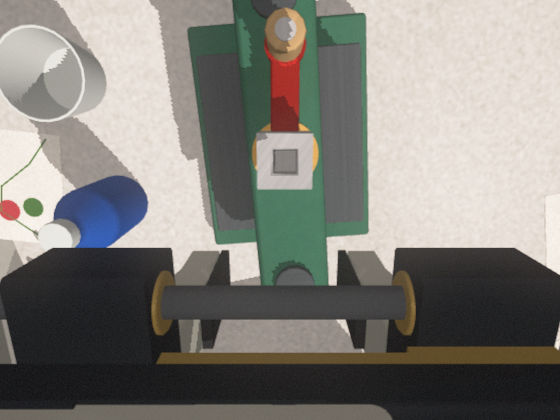

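The crank is on the shaft, with the hub top centred at (285,160), the shaft visible in its hole, and the knob top at (285,27).

Run:
```python
from h import *
z=np.load('w5.npz');st=dict(eef_pos=z['p'],ee_rot=z['r'])
h=onz('wrist',285,160.5,.239,st);k=onz('wrist',285,27,.252,st);print(h,k,k-h,k-z['p'])
S=np.array([.55,.1095]);a=np.arctan2(*(k[:2]-S)[::-1]);print(np.degrees(a),np.linalg.norm(k[:2]-S))
```

```text
[0.54981848 0.10861415 0.239     ] [0.53318237 0.03523323 0.252     ] [-0.01663611 -0.07338092  0.013     ] [-0.02675324 -0.11391477 -0.06315265]
-102.75937617828338 0.07614713189795429
```

```bash
python3 -m crank '[{"dx":-0.009,"dy":-0.038,"dz":0,"twist":0,"grip":0.05},{"dx":-0.018,"dy":-0.076,"dz":-0.01,"twist":0,"grip":0.05},{"dx":-0.0267,"dy":-0.113,"dz":-0.03,"twist":0,"grip":0.05},{"dx":-0.0267,"dy":-0.113,"dz":-0.04,"twist":0,"grip":0.05},{"dx":-0.0267,"dy":-0.113,"dz":-0.04,"twist":0,"grip":0.05}]'
python3 -m crank '[{"dx":0,"dy":0,"dz":-0.015,"twist":0,"grip":0.05},{"dx":0,"dy":0,"dz":-0.03,"twist":0,"grip":0.05},{"dx":0,"dy":0,"dz":-0.045,"twist":0,"grip":0.05},{"dx":0,"dy":0,"dz":-0.056,"twist":0,"grip":0.05},{"dx":0,"dy":0,"dz":-0.056,"twist":0,"grip":0.05}]'
python3 -m crank '[{"dx":0,"dy":0,"dz":0,"twist":0,"grip":0.05},{"dx":0,"dy":0,"dz":0,"twist":0,"grip":-1},{"dx":0,"dy":0,"dz":0,"twist":0,"grip":-1},{"dx":0,"dy":0,"dz":0,"twist":0,"grip":-1},{"dx":0,"dy":0,"dz":0,"twist":0,"grip":-1}]' 25
```

```text
t: 8.83
eef_pos: [0.5317, 0.0347, 0.2735]
ee_rot: [3.139, -0.001, -1.798]
force: [-0.8, 0.9, -0.3]
width: 0.0464
gripper_force: 0.0
t: 9.25
eef_pos: [0.5327, 0.037, 0.2176]
ee_rot: [3.139, -0.002, -1.795]
force: [-0.7, -0.2, 0.2]
width: 0.0459
gripper_force: 0.0
t: 9.67
eef_pos: [0.5337, 0.0368, 0.2202]
ee_rot: [-3.141, 0.001, -1.795]
force: [-1.4, 0.6, 0.9]
width: 0.0249
gripper_force: 0.4
```

```bash
cat > m.py <<'E'
from h import *
import sys
S=np.array([.55,.1095]);F=[];P=[]
for i in range(3): arm.grab_frame('side');s=arm.get_state();F.append(s['force']);P.append(s['eef_pos'])
f=np.mean(F,0);p=np.mean(P,0)[:2]-S;a=np.arctan2(p[1],p[0])
t=np.array([np.sin(a),-np.cos(a)])
print('phi',np.degrees(a).round(1),'r',np.linalg.norm(p).round(4),'F tangential resisting',(-f[:2]@t).round(2),'radial',(f[:2]@p/np.linalg.norm(p)).round(2),'fz',f[2].round(1),'t',s['t'],'grip',s['gripper_force'])
E
python3 m.py
python3 - <<'E'
import numpy as np
for c in range(4):
    b=np.radians(-102.9-90*c);a=np.radians(-102.9-90*c-18*np.arange(1,6))
    print(np.c_[.075*(np.cos(a)-np.cos(b)),.075*(np.sin(a)-np.sin(b))].round(4).tolist())
E
```

```text
phi -102.7 r 0.0745 F tangential resisting -0.48 radial -0.22 fz 1.4 t 9.8167 grip 24.998382031917572
[[-0.0218, 0.0088], [-0.0398, 0.0238], [-0.0522, 0.0437], [-0.058, 0.0664], [-0.0564, 0.0899]]
[[0.0088, 0.0218], [0.0238, 0.0398], [0.0437, 0.0522], [0.0664, 0.058], [0.0899, 0.0564]]
[[0.0218, -0.0088], [0.0398, -0.0238], [0.0522, -0.0437], [0.058, -0.0664], [0.0564, -0.0899]]
[[-0.0088, -0.0218], [-0.0238, -0.0398], [-0.0437, -0.0522], [-0.0664, -0.058], [-0.0899, -0.0564]]
```

```bash
python3 -m crank '[{"dx":-0.0218,"dy":0.0088,"dz":0,"twist":0,"grip":-1},{"dx":-0.0398,"dy":0.0238,"dz":0,"twist":0,"grip":-1},{"dx":-0.0522,"dy":0.0437,"dz":0,"twist":0,"grip":-1},{"dx":-0.058,"dy":0.0664,"dz":0,"twist":0,"grip":-1},{"dx":-0.0564,"dy":0.0899,"dz":0,"twist":0,"grip":-1}]'; python3 m.py
```

```text
t: 10.23
eef_pos: [0.4761, 0.126, 0.2206]
ee_rot: [-3.14, -0.001, -1.796]
force: [8.2, -7.3, 0.1]
width: 0.0237
gripper_force: 25.0
phi 165.0 r 0.0753 F tangential resisting -2.17 radial 6.39 fz 7.0 t 10.3833 grip 25.024692714214325
```

```bash
python3 -m crank '[{"dx":0.0088,"dy":0.0218,"dz":0,"twist":0,"grip":-1},{"dx":0.0238,"dy":0.0398,"dz":0,"twist":0,"grip":-1},{"dx":0.0437,"dy":0.0522,"dz":0,"twist":0,"grip":-1},{"dx":0.0664,"dy":0.058,"dz":0,"twist":0,"grip":-1},{"dx":0.0899,"dy":0.0564,"dz":0,"twist":0,"grip":-1}]'; python3 m.py
python3 -m crank '[{"dx":0.0218,"dy":-0.0088,"dz":0,"twist":0,"grip":-1},{"dx":0.0398,"dy":-0.0238,"dz":0,"twist":0,"grip":-1},{"dx":0.0522,"dy":-0.0437,"dz":0,"twist":0,"grip":-1},{"dx":0.058,"dy":-0.0664,"dz":0,"twist":0,"grip":-1},{"dx":0.0564,"dy":-0.0899,"dz":0,"twist":0,"grip":-1}]'; python3 m.py
```

```text
t: 10.8
eef_pos: [0.5674, 0.1846, 0.2203]
ee_rot: [3.141, 0.0, -1.793]
force: [-5.3, -4.7, 6.4]
width: 0.0238
gripper_force: 25.0
phi 74.6 r 0.0769 F tangential resisting -3.01 radial 3.04 fz 6.3 t 10.95 grip 25.00161498785019
t: 11.37
eef_pos: [0.6234, 0.0931, 0.2198]
ee_rot: [3.14, 0.0, -1.795]
force: [-13.5, 8.6, 9.9]
width: 0.0236
gripper_force: 25.1
phi -14.8 r 0.0749 F tangential resisting -0.92 radial -3.25 fz 6.1 t 11.5167 grip 25.047864317893982
```

```bash
python3 -m crank '[{"dx":-0.0088,"dy":-0.0218,"dz":0,"twist":0,"grip":-1},{"dx":-0.0238,"dy":-0.0398,"dz":0,"twist":0,"grip":-1},{"dx":-0.0437,"dy":-0.0522,"dz":0,"twist":0,"grip":-1},{"dx":-0.0664,"dy":-0.058,"dz":0,"twist":0,"grip":-1},{"dx":-0.0899,"dy":-0.0564,"dz":0,"twist":0,"grip":-1}]'; python3 m.py
```

```text
t: 11.93
eef_pos: [0.5349, 0.0369, 0.2206]
ee_rot: [-3.137, 0.003, -1.796]
force: [6.7, 11.8, -1.3]
width: 0.0234
gripper_force: 25.0
phi -104.0 r 0.0741 F tangential resisting -1.85 radial -2.81 fz -0.5 t 12.0833 grip 24.99730557203293
```

One turn done with no bite. Another fast quarter, then slow steps.

```bash
python3 -m crank '[{"dx":-0.0218,"dy":0.0088,"dz":0,"twist":0,"grip":-1},{"dx":-0.0398,"dy":0.0238,"dz":0,"twist":0,"grip":-1},{"dx":-0.0522,"dy":0.0437,"dz":0,"twist":0,"grip":-1},{"dx":-0.058,"dy":0.0664,"dz":0,"twist":0,"grip":-1},{"dx":-0.0564,"dy":0.0899,"dz":0,"twist":0,"grip":-1}]'; python3 m.py
python3 - <<'E'
import numpy as np
for c in range(6):
    b=np.radians(-192.9-30*c);a=np.radians(-192.9-30*c-6*np.arange(1,6))
    print(-192.9-30*c+360,np.c_[.075*(np.cos(a)-np.cos(b)),.075*(np.sin(a)-np.sin(b))].round(4).tolist())
E
cp m.py m0.py
```

```text
t: 12.5
eef_pos: [0.4761, 0.1258, 0.2206]
ee_rot: [-3.141, -0.002, -1.796]
force: [6.9, -7.2, 2.5]
width: 0.0232
gripper_force: 25.0
phi 165.1 r 0.0752 F tangential resisting -2.48 radial 7.85 fz 9.2 t 12.65 grip 25.024462044239044
167.1 [[0.0022, 0.0076], [0.0051, 0.0148], [0.0088, 0.0218], [0.0131, 0.0283], [0.0182, 0.0343]]
137.1 [[0.0056, 0.0055], [0.0118, 0.0103], [0.0185, 0.0145], [0.0255, 0.0179], [0.0329, 0.0206]]
107.1 [[0.0076, 0.0019], [0.0154, 0.003], [0.0232, 0.0033], [0.0311, 0.0028], [0.0388, 0.0014]]
77.10000000000002 [[0.0076, -0.0022], [0.0148, -0.0051], [0.0218, -0.0088], [0.0283, -0.0131], [0.0343, -0.0182]]
47.10000000000002 [[0.0055, -0.0056], [0.0103, -0.0118], [0.0145, -0.0185], [0.0179, -0.0255], [0.0206, -0.0329]]
17.100000000000023 [[0.0019, -0.0076], [0.003, -0.0154], [0.0033, -0.0232], [0.0028, -0.0311], [0.0014, -0.0388]]
```

```bash
python3 -m crank '[{"dx":0.0022,"dy":0.0076,"dz":0,"twist":0,"grip":-1},{"dx":0.0051,"dy":0.0148,"dz":0,"twist":0,"grip":-1},{"dx":0.0088,"dy":0.0218,"dz":0,"twist":0,"grip":-1},{"dx":0.0131,"dy":0.0283,"dz":0,"twist":0,"grip":-1},{"dx":0.0182,"dy":0.0343,"dz":0,"twist":0,"grip":-1}]'|grep force:; python3 m.py
python3 -m crank '[{"dx":0.0056,"dy":0.0055,"dz":0,"twist":0,"grip":-1},{"dx":0.0118,"dy":0.0103,"dz":0,"twist":0,"grip":-1},{"dx":0.0185,"dy":0.0145,"dz":0,"twist":0,"grip":-1},{"dx":0.0255,"dy":0.0179,"dz":0,"twist":0,"grip":-1},{"dx":0.0329,"dy":0.0206,"dz":0,"twist":0,"grip":-1}]'|grep force:; python3 m.py
```

```text
force: [-9.6, 4.1, 10.0]
gripper_force: 25.0
phi 135.4 r 0.076 F tangential resisting -0.4 radial 11.1 fz 8.9 t 13.2167 grip 25.0156769156456
force: [-3.1, 4.9, 6.0]
gripper_force: 25.0
phi 104.9 r 0.0765 F tangential resisting -0.44 radial 6.84 fz 7.0 t 13.7833 grip 25.003516674041748
```

```bash
python3 -m crank '[{"dx":0.0076,"dy":0.0019,"dz":0,"twist":0,"grip":-1},{"dx":0.0154,"dy":0.003,"dz":0,"twist":0,"grip":-1},{"dx":0.0232,"dy":0.0033,"dz":0,"twist":0,"grip":-1},{"dx":0.0311,"dy":0.0028,"dz":0,"twist":0,"grip":-1},{"dx":0.0388,"dy":0.0014,"dz":0,"twist":0,"grip":-1}]'|grep ^force:; python3 m.py
```

```text
force: [-1.6, 4.8, 6.3]
phi 75.3 r 0.0766 F tangential resisting -1.14 radial 2.83 fz 5.7 t 14.35 grip 25.001022219657898
```

```bash
python3 -m crank '[{"dx":0.0076,"dy":-0.0022,"dz":0,"twist":0,"grip":-1},{"dx":0.0148,"dy":-0.0051,"dz":0,"twist":0,"grip":-1},{"dx":0.0218,"dy":-0.0088,"dz":0,"twist":0,"grip":-1},{"dx":0.0283,"dy":-0.0131,"dz":0,"twist":0,"grip":-1},{"dx":0.0343,"dy":-0.0182,"dz":0,"twist":0,"grip":-1}]'|grep ^force:; python3 m.py
```

```text
force: [-1.5, 2.1, 6.0]
phi 45.7 r 0.0763 F tangential resisting -0.96 radial 0.69 fz 5.8 t 14.9167 grip 25.007707178592682
```

```bash
python3 -c "
from h import *
w,st=grab('side')
cv2.imwrite('pics/f.png',cv2.resize(w[220:370,200:350],(600,600),interpolation=2)[...,::-1])"
```

```text
(no output)
```

View pics/f.png

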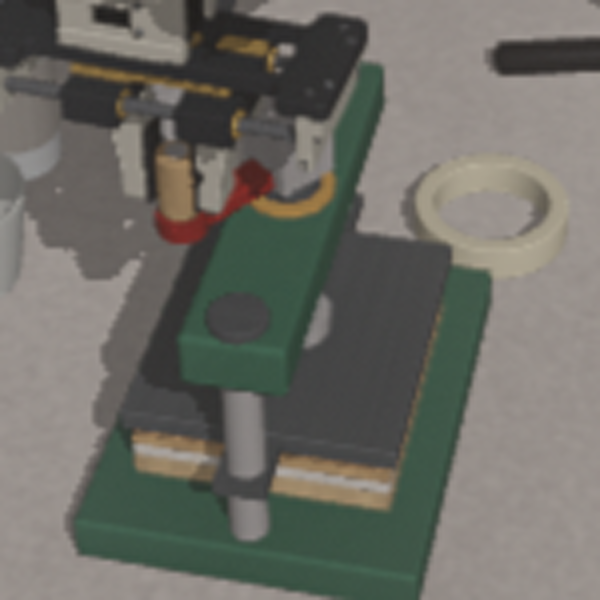

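The picture shows the crank home on the collar, with the knob held. The platen is very close to the boards but there's no bite yet, so I'll carry on in 30° feeling steps.

```bash
python3 -m crank '[{"dx":0.0055,"dy":-0.0056,"dz":0,"twist":0,"grip":-1},{"dx":0.0103,"dy":-0.0118,"dz":0,"twist":0,"grip":-1},{"dx":0.0145,"dy":-0.0185,"dz":0,"twist":0,"grip":-1},{"dx":0.0179,"dy":-0.0255,"dz":0,"twist":0,"grip":-1},{"dx":0.0206,"dy":-0.0329,"dz":0,"twist":0,"grip":-1}]'|grep ^force:; python3 m.py
```

```text
force: [-4.3, 2.1, 7.6]
phi 16.0 r 0.0757 F tangential resisting -0.83 radial -1.73 fz 6.7 t 15.5333 grip 25.029128193855286
```

Run:
```python
import numpy as np
for c in range(5,12):
    b=np.radians(-192.9-30*c);a=np.radians(-192.9-30*c-6*np.arange(1,6))
    print(-192.9-30*c+360,np.c_[.075*(np.cos(a)-np.cos(b)),.075*(np.sin(a)-np.sin(b))].round(4).tolist())
```

```text
17.100000000000023 [[0.0019, -0.0076], [0.003, -0.0154], [0.0033, -0.0232], [0.0028, -0.0311], [0.0014, -0.0388]]
-12.899999999999977 [[-0.0022, -0.0076], [-0.0051, -0.0148], [-0.0088, -0.0218], [-0.0131, -0.0283], [-0.0182, -0.0343]]
-42.89999999999998 [[-0.0056, -0.0055], [-0.0118, -0.0103], [-0.0185, -0.0145], [-0.0255, -0.0179], [-0.0329, -0.0206]]
-72.89999999999998 [[-0.0076, -0.0019], [-0.0154, -0.003], [-0.0232, -0.0033], [-0.0311, -0.0028], [-0.0388, -0.0014]]
-102.89999999999998 [[-0.0076, 0.0022], [-0.0148, 0.0051], [-0.0218, 0.0088], [-0.0283, 0.0131], [-0.0343, 0.0182]]
-132.89999999999998 [[-0.0055, 0.0056], [-0.0103, 0.0118], [-0.0145, 0.0185], [-0.0179, 0.0255], [-0.0206, 0.0329]]
-162.89999999999998 [[-0.0019, 0.0076], [-0.003, 0.0154], [-0.0033, 0.0232], [-0.0028, 0.0311], [-0.0014, 0.0388]]
```

```bash
python3 -m crank '[{"dx":0.0019,"dy":-0.0076,"dz":0,"twist":0,"grip":-1},{"dx":0.003,"dy":-0.0154,"dz":0,"twist":0,"grip":-1},{"dx":0.0033,"dy":-0.0232,"dz":0,"twist":0,"grip":-1},{"dx":0.0028,"dy":-0.0311,"dz":0,"twist":0,"grip":-1},{"dx":0.0014,"dy":-0.0388,"dz":0,"twist":0,"grip":-1}]'|grep ^force:; python3 m.py
```

```text
force: [-5.3, 4.4, 6.5]
phi -13.7 r 0.0749 F tangential resisting -0.67 radial -4.65 fz 6.5 t 16.1 grip 25.056369602680206
```

```bash
python3 -m crank '[{"dx":-0.0022,"dy":-0.0076,"dz":0,"twist":0,"grip":-1},{"dx":-0.0051,"dy":-0.0148,"dz":0,"twist":0,"grip":-1},{"dx":-0.0088,"dy":-0.0218,"dz":0,"twist":0,"grip":-1},{"dx":-0.0131,"dy":-0.0283,"dz":0,"twist":0,"grip":-1},{"dx":-0.0182,"dy":-0.0343,"dz":0,"twist":0,"grip":-1}]'|grep ^force:; python3 m.py
```

```text
force: [-5.5, 7.7, 6.0]
phi -43.2 r 0.0744 F tangential resisting -1.12 radial -6.1 fz 6.4 t 16.6667 grip 25.05131632089615
```

```bash
python3 -m crank '[{"dx":-0.0056,"dy":-0.0055,"dz":0,"twist":0,"grip":-1},{"dx":-0.0118,"dy":-0.0103,"dz":0,"twist":0,"grip":-1},{"dx":-0.0185,"dy":-0.0145,"dz":0,"twist":0,"grip":-1},{"dx":-0.0255,"dy":-0.0179,"dz":0,"twist":0,"grip":-1},{"dx":-0.0329,"dy":-0.0206,"dz":0,"twist":0,"grip":-1}]'|grep ^force:; python3 m.py
```

```text
force: [3.6, 8.4, 3.1]
phi -72.0 r 0.0739 F tangential resisting 1.8 radial -5.86 fz 3.1 t 17.2333 grip 25.008360743522644
```

Resistance is rising: +1.8 N against a baseline of -0.8 N. Smaller steps now, 10° each.

```bash
python3 - <<'E'
import numpy as np
for c in range(4):
    b=np.radians(-72.9-10*c);a=np.radians(-72.9-10*c-2*np.arange(1,6))
    print(-72.9-10*c,np.c_[.075*(np.cos(a)-np.cos(b)),.075*(np.sin(a)-np.sin(b))].round(4).tolist())
E
python3 -m crank '[{"dx":-0.0025,"dy":-0.0007,"dz":0,"twist":0,"grip":-1},{"dx":-0.005,"dy":-0.0014,"dz":0,"twist":0,"grip":-1},{"dx":-0.0076,"dy":-0.0019,"dz":0,"twist":0,"grip":-1},{"dx":-0.0102,"dy":-0.0025,"dz":0,"twist":0,"grip":-1},{"dx":-0.0128,"dy":-0.0029,"dz":0,"twist":0,"grip":-1}]'|grep ^force:; python3 m.py
```

```text
-72.9 [[-0.0025, -0.0007], [-0.0051, -0.0014], [-0.0076, -0.0019], [-0.0102, -0.0024], [-0.0128, -0.0027]]
-82.9 [[-0.0026, -0.0003], [-0.0052, -0.0005], [-0.0078, -0.0006], [-0.0104, -0.0006], [-0.0131, -0.0005]]
-92.9 [[-0.0026, 0.0002], [-0.0052, 0.0004], [-0.0078, 0.0008], [-0.0104, 0.0013], [-0.0129, 0.0018]]
-102.9 [[-0.0025, 0.0006], [-0.0051, 0.0013], [-0.0076, 0.0022], [-0.01, 0.003], [-0.0124, 0.004]]
force: [5.1, 6.4, 2.1]
phi -80.8 r 0.0738 F tangential resisting 5.27 radial -5.41 fz 1.4 t 17.8 grip 25.00036597251892
```

```bash
python3 -m crank '[{"dx":-0.0013,"dy":-0.0002,"dz":0,"twist":0,"grip":-1},{"dx":-0.0026,"dy":-0.0003,"dz":0,"twist":0,"grip":-1},{"dx":-0.0039,"dy":-0.0004,"dz":0,"twist":0,"grip":-1},{"dx":-0.0052,"dy":-0.0005,"dz":0,"twist":0,"grip":-1},{"dx":-0.0065,"dy":-0.0005,"dz":0,"twist":0,"grip":-1}]'|grep ^force:; python3 m.py
```

```text
force: [5.6, 4.4, 0.7]
phi -85.4 r 0.0738 F tangential resisting 6.9 radial -4.79 fz 0.4 t 18.3667 grip 25.000060200691223
```

The load is now about 5 N at the knob, roughly 0.5 rad past first touch, which is a firm press. Stop here. I'll open wide in case the screw springs back, then rise and check.

```bash
python3 -m crank '[{"dx":0,"dy":0,"dz":0,"twist":0,"grip":1},{"dx":0,"dy":0,"dz":0,"twist":0,"grip":1},{"dx":0,"dy":0,"dz":0,"twist":0,"grip":1},{"dx":0,"dy":0,"dz":0,"twist":0,"grip":1},{"dx":0,"dy":0,"dz":0,"twist":0,"grip":1}]'
python3 -m crank '[{"dx":0,"dy":0,"dz":0.01,"twist":0,"grip":1},{"dx":0,"dy":0,"dz":0.03,"twist":0,"grip":1},{"dx":0,"dy":0,"dz":0.06,"twist":0,"grip":1},{"dx":0,"dy":0,"dz":0.09,"twist":0,"grip":1},{"dx":0,"dy":0,"dz":0.12,"twist":0,"grip":1}]'
python3 -m crank '[{"dx":0.008,"dy":0.035,"dz":0,"twist":0,"grip":1},{"dx":0.016,"dy":0.07,"dz":0,"twist":0,"grip":1},{"dx":0.024,"dy":0.105,"dz":0,"twist":0,"grip":1},{"dx":0.028,"dy":0.12,"dz":0,"twist":0,"grip":1},{"dx":0.028,"dy":0.12,"dz":0,"twist":0,"grip":1}]'
python3 -c "
from h import *
w,st=grab('wrist','w6.png');np.savez('w6.npz',p=st['eef_pos'],r=st['ee_rot'])"
```

```text
t: 18.78
eef_pos: [0.5526, 0.0344, 0.2192]
ee_rot: [3.141, -0.0, -1.796]
force: [1.0, -0.1, 1.3]
width: 0.0511
gripper_force: 0.5
t: 19.2
eef_pos: [0.5519, 0.0344, 0.3412]
ee_rot: [3.14, -0.001, -1.795]
force: [1.7, 0.8, 0.6]
width: 0.0838
gripper_force: 0.0
t: 19.62
eef_pos: [0.5808, 0.1575, 0.3387]
ee_rot: [3.14, -0.001, -1.793]
force: [0.1, -0.0, -0.1]
width: 0.0875
gripper_force: 0.0
```

View pics/w6.png

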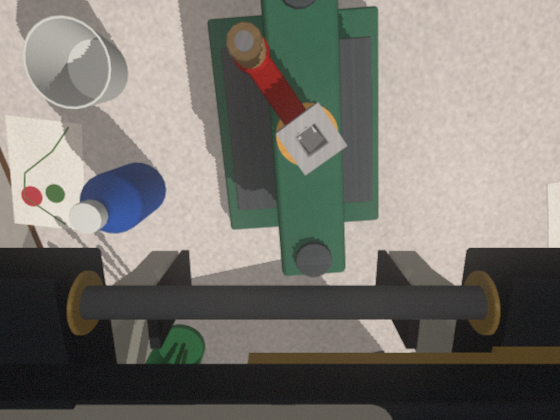

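Run:
```python
from h import *
z=np.load('w6.npz');st=dict(eef_pos=z['p'],ee_rot=z['r'])
h=onz('wrist',311,139,.239,st);k=onz('wrist',245,41,.252,st);d=k-h
print(h,np.linalg.norm(d[:2]),np.degrees(np.arctan2(d[1],d[0])))
```

```text
[0.550277   0.10946517 0.239     ] 0.07401551862724162 -67.34499208338693
```

On release the crank sprang back only to about -67°, which fits a peak of about 0.49 rad past touch with friction now holding the load. It sits home, the gripper is clear, and nothing else was moved.

```bash
python3 -c "
from station import arm
print(arm.job_done())"
```

```text
the job is handed in; nothing more can be done
None
```

I handed the job in: the crank is fully home on the shaft and was wound clockwise about 1.95 turns, to roughly 0.5 rad past first touch. When I let go it sprang back about 0.3 rad to where friction holds it, leaving an estimated 0.18 rad of press, and nothing else was disturbed.

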